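Load the black tape roll onto the slanted spindle

TASK

Take the black tape roll that lies on the front table and slide it onto the slanted spindle of the bench holder, holding it until it is threaded on, and push it gently but fully home so that it lies against the backing disc, then let go. The spindle sits loosely in its socket and may lean a little, so feel for it. Leave the yellow roll, the jar and the marker on this table where they are.

Things in the scene. Friction and masses are not known exactly. Their poses are not given: they have to be found in the camera images.
- black_roll: small roll of black tape, 66 mm outside diameter, 18 mm thick, with a through hole of 27.4 mm diameter in the middle, 40 g. It starts lying flat on the table. Origin: centre of its underside, z along its axis; both faces are alike, either may face the disc.
- roll_centre (a point): centre of the black roll (on its axis, midway between its faces)
- holder: grey bench holder bolted to the table: foot plate 120 x 90 x 8 mm, a 15 mm thick post that bends up to the backing disc. Origin: on the table, straight below the centre of the disc's face; -x is its front, over which the spindle points. It stands turned by up to 0.35 rad from facing the robot's side (-x of the room).
- backing_disc: dark steel disc, 44 mm diameter, fixed on the post (no play). Origin: centre of its free face, 130 mm above the table; z is square to the face, forward and up at 50 degrees above level, the nominal spindle axis; y is level. Out of this centre comes the spindle: a round steel pin of 24 mm diameter, 55 mm long, its orange end chamfered by only 1.5 mm.
- yellow_roll: bystander: roll of yellow tape, 90 mm diameter, 24 mm thick, lying flat; origin at the centre of its underside
- jar: bystander: clear jar with a black lid, 60 mm diameter, 69 mm tall, upright; origin at the centre of its underside
- marker_pen: bystander: marker, 17 mm thick and 135 mm long along its own y, lying down; origin under its middle
- nominal_tip (a point): where the spindle's tip would be without play: 55 mm along z from the disc's origin; fixed to the disc. The real spindle, loose in its socket at the disc's face, is stuck leaning up to 0.09 rad about each of the disc's x and y axes, so its real tip is up to 5 mm off this point along x and along y, which no pose tells. About 6 N sideways at the tip swings it, to 0.10 rad at most.
- home (a point): point on the nominal axis 9 mm from the disc's face, fixed to the disc: where the roll's centre lies when the roll is fully home
Mind the look-alikes: they are no part of the job. There is more than one size of the black_roll; the one meant has the size given above.

How it is judged:
By the outcome, as a careful person would: the job done as asked, in the order asked, and still so for the second after the job is handed in, with the robot touching nothing.
It also fails if it takes over 64 s, if anything falls off the work surface, if the arm or the gripper's body presses on something with over 40 N, if the wrist force passes 120 N, or if a joint passes its speed limit or range.

ROBOT

A 6-joint arm with a two-finger parallel gripper is mounted at the origin on a cart in front of the work surface, level with it; the furniture and walls round the work are solid. World frame = base frame: x ahead of the robot, y to its left, z up, the work surface at z = 0. Lengths are in m, angles in degrees, forces in N, time in s.
With the tool pointing down it reaches from about 0.225 to 0.725 m from the base axis. Payload 3.1 kg.
Tool frame: the origin (TCP) lies at the very end of the fingers, on their centre line; the grasp point (between the pads) lies robot.grip_depth behind it (robot.grip_depth is the distance from the TCP to the grasp point, in m); z points along the fingers, y is the line along which they close (so a half turn about z gives the same grasp; the last joint's range is limited). The gripper opens to 85 mm and grips with 20 to 120 N. Pads are 22 mm wide; open, the fingers measure 114 mm over their backs; the gripper's body (76 mm by 85 mm) begins 54 mm behind the grasp point. The pads swing forward as they close: fully open they stand 13 mm farther back than shut.
Start: joints at [59.656, 2.75, 5.684, 92.934, 0, 82.678], TCP at [0.205, 0.483, 0.231] pointing down, gripper open.
Joint ranges: [-166.93, 166.93], [-56.73, 111.36], [-69.38, 81.34], [-121.58, 131.49], [-85.45, 84.26], [-180, 180]. Speed limits (degrees/s): [159.86, 159.86, 180, 180, 180, 180].

INTERFACE

Orientations are given as a 3x3 rotation matrix whose columns are the frame's x, y, z axes.
In Python, from workcell import sense, imaging, workorder, robot gives the robot as it stands.
- The arm moves only by the tool jog_arm, never from a script. Its argument "plan" is text: rows parted by semicolons, each of 7 numbers parted by spaces: the opening, from 0 (shut) to 1 (fully open), then the shift along the tool's x, y, z normalised to -1 to 1, where 1 is 80 mm, then the turn, a rotation vector about the tool's x, y, z normalised to -1 to 1, where 1 is pi rad. A call has 1 to 20 rows; each row shifts and turns the commanded pose from where the row before left it, along the tool's axes as they then stand; what a row does not reach is not made up. A row lasts 1/10 s, in which the tool goes at most 50 mm and 8.59 degrees, less where a joint would pass 70% of its speed; a pose out of reach is approached as far as the arm can. A call with a number of a shift or a turn outside -1 to 1 is refused whole. A call with a gripper value outside its range is refused whole. The fingers move at their own pace and stop on an object; "squeeze" is the grip in N (left out, the last holds). Time passes only in rows, so rows that do not move let the fingers close. It gives the time, the measured TCP pose, the force, the opening and the grip force at its end, in the units of the state.
- sense(): the state, without advancing time (a new reading comes with each control period).
- imaging.snapshot(name): name is "side" or "top" or "wrist"; returns a dict with "image" (420x560x3 uint8, red, green, blue), "K" (3x3 intrinsics, pixels), "rvec" (rotation vector, rad) and "tvec" (3), from world to camera coordinates, as OpenCV has them; the wrist camera has in their place "T_tool_cam" (4x4, takes a point from camera to tool coordinates, whose origin is the TCP and whose axes are the flange's). Camera axes: x right, y down, z forward; pixel columns grow to the right and rows downward; lengths in m; the calibration is good to about 2 mm. A picture is of the moment at which its call begins: read the wrist's pose just before it. There is no depth.
- workorder.sign_off(): hands the job in; it is judged then, once.
The state is a dict: "time_s": time; "joint_pos": joint angles; "qd": joint speeds; "joint_torque": joint torques, N m; "tcp_pos": TCP position; "eef_rot": TCP orientation; "ft_force": force on the tool from outside, world axes, zero at the start; "moment": the same for the moment, N m; "grip_width": opening from 0.0 (shut) to 1.0 (fully open); "grasp_force": force on a finger pad.
Only numpy, scipy, OpenCV 4.12 (cv2) and the standard library are available. Lean on these libraries where they do the work, as an engineer would, in place of code of your own. Each camera call takes 0.05 s, during which the arm holds its last target. There are 200 camera calls.

## Working session

There is one attempt and no reset: what is moved stays moved. The work goes in short steps, Python scripts to look and compute and a tool call to move; the robot and the scene stay as the last step left them, time stands still between calls to the robot, and variables do not carry over. Pictures are saved under pics/ and viewed, at most 10 in all, crops included, and the job is handed in when it is done.

Besides the shell and the picture viewer there is one more tool, called after "Request:" by a JSON object that holds its "method" and its "body". jog_arm: Moves the arm, as the interface text tells. Its arguments: {"type":"object","properties":{"plan":{"type":"string"},"squeeze":{"type":"number"}},"required":["plan"]}

```bash
ls; mkdir -p pics
python3 - <<'E'
from workcell import sense, imaging, workorder, robot
import cv2,numpy as np
s=sense();print({k:np.round(v,3).tolist() for k,v in s.items()}); print(robot.grip_depth)
for n in ("side","top"):
    d=imaging.snapshot(n);np.savez(f"{n}0.npz",**d)
    cv2.imwrite(f"pics/{n}0.png",d["image"][:,:,::-1]);print(n,d["K"].round(1).tolist(),d["rvec"],d["tvec"])
E
```

```text
pics
{'time_s': 0.0, 'joint_pos': [59.655, 2.793, 5.591, 92.934, 0.002, 82.678], 'qd': [-0.017, -0.067, 0.032, -0.009, 0.068, 0.035], 'joint_torque': [-0.001, -33.878, 32.002, 0.02, -0.0, -0.0], 'tcp_pos': [0.205, 0.483, 0.23], 'eef_rot': [[-0.92, 0.391, -0.001], [0.391, 0.92, -0.002], [0.0, -0.002, -1.0]], 'ft_force': [0.534, 0.826, 0.251], 'moment': [0.046, -0.075, 0.047], 'grasp_force': 0.0, 'grip_width': 1.0}
0.0187
side [[390.0, 0.0, 279.5], [0.0, 390.0, 207.3], [0.0, 0.0, 1.0]] [ 0.88983598  2.62334078 -0.90193801] [ 0.39199003 -0.15100901  1.17486522]
top [[524.0, 0.0, 278.0], [0.0, 524.0, 209.7], [0.0, 0.0, 1.0]] [ 1.95754036 -2.25678231  0.24190371] [0.04517318 0.52305562 1.18066665]
```

View pics/side0.png

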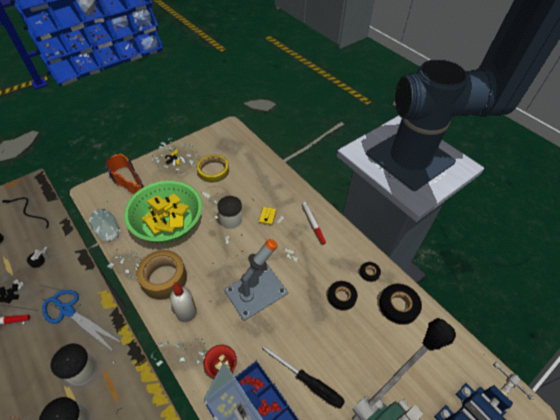

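View pics/top0.png

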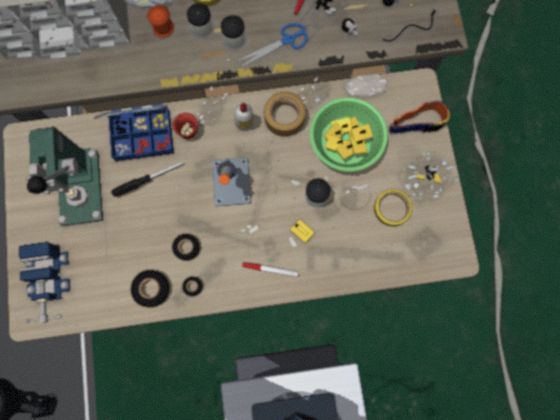

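The side view shows the holder with its orange tip at (271,244). Three black rolls lie on the table, seen in the top view at (186,247), (150,288) and (193,286). I'll size them.

```bash
cat > h.py <<'E'
import cv2,numpy as np
from workcell import sense, imaging, robot
def cam(d):
    R=cv2.Rodrigues(np.asarray(d["rvec"],float))[0];return R,np.asarray(d["tvec"],float).ravel(),np.asarray(d["K"],float)
def ray(d,uv):
    R,t,K=cam(d);v=R.T@np.linalg.inv(K)@np.array([*uv,1.]);return -R.T@t,v/np.linalg.norm(v)
def onz(d,uv,z):
    o,v=ray(d,uv);return o+v*(z-o[2])/v[2]
def tri(rays):
    A=sum(np.eye(3)-np.outer(v,v) for o,v in rays);b=sum((np.eye(3)-np.outer(v,v))@o for o,v in rays);return np.linalg.solve(A,b)
def proj(d,P):
    return cv2.projectPoints(np.atleast_2d(P).astype(float),np.asarray(d["rvec"],float),np.asarray(d["tvec"],float),np.asarray(d["K"],float),None)[0][:,0]
def load(n): return dict(np.load(n))
E
python3 - <<'E'
from h import *
for n in("top","side"):
    d=load(n+"0.npz");im=d["image"]
    m=(im.max(2)<65).astype(np.uint8)*255
    if n=="top": m[:225]=0
    cs,_=cv2.findContours(m,cv2.RETR_EXTERNAL,cv2.CHAIN_APPROX_NONE)
    for c in cs:
        if 100<cv2.contourArea(c)<3000:
            p=np.array([onz(d,q,.009) for q in c[:,0]])[:,:2].astype(np.float32)
            (x,y),w,_a=cv2.fitEllipse(p)
            print(n,c[:,0].mean(0).round(0),"xy",round(x,4),round(y,4),"dia",np.round(w,4))
    hsv=cv2.cvtColor(im,cv2.COLOR_RGB2HSV)
    m=cv2.inRange(hsv,(3,160,120),(14,255,255))
    k,l,st,ce=cv2.connectedComponentsWithStats(m)
    for i in range(1,k):
        if st[i,4]>20: print("orange",n,ce[i].round(1),st[i])
t=load("top0.npz")["image"][215:315,110:260];s=load("side0.npz")["image"][230:330,210:430]
cv2.imwrite("pics/crop.png",np.hstack([cv2.resize(t,(400,267)),cv2.resize(s,(400,267),interpolation=3)])[:,:,::-1])
b=cv2.resize(load("top0.npz")["image"][140:215,200:265],None,fx=6,fy=6,interpolation=2);a=cv2.resize(load("side0.npz")["image"][230:325,215:295],None,fx=4.737,fy=4.737,interpolation=2)
cv2.imwrite("pics/hold.png",np.hstack([b,a])[:,:,::-1] if a.shape[0]==b.shape[0] else a[:,:,::-1])
E
```

```text
top [297. 408.] xy 0.0712 -0.0173 dia [0.0523 0.2242]
top [ 24. 401.] xy 0.1761 0.6089 dia [0.0808 0.1571]
top [192. 286.] xy 0.3797 0.1976 dia [0.0424 0.0451]
top [150. 288.] xy 0.3889 0.2974 dia [0.0844 0.0901]
top [ 53. 251.] xy 0.5109 0.5209 dia [0.0268 0.0391]
top [186. 247.] xy 0.4759 0.2028 dia [0.061  0.0641]
orange top [157.2  15.4] [148   7  20  18 278]
orange top [160.8  34.5] [154  31  15   6  29]
orange top [224.  178.6] [220 174   9  10  74]
side [ 60. 411.] xy 1.057 0.0548 dia [0.0396 0.0761]
side [464. 408.] xy 0.4432 0.5199 dia [0.0399 0.1041]
side [495. 399.] xy 0.3915 0.5436 dia [0.0201 0.0543]
side [320. 389.] xy 0.6472 0.3267 dia [0.0246 0.114 ]
side [554. 392.] xy 0.293 0.604 dia [0.0388 0.1105]
side [ 69. 361.] xy 1.0134 -0.0244 dia [0.0663 0.0713]
side [136. 353.] xy 0.9013 0.0421 dia [0.0221 0.0517]
side [438. 335.] xy 0.3757 0.3967 dia [0.0521 0.0803]
side [117. 319.] xy 0.9019 -0.0465 dia [0.0203 0.0534]
side [399. 304.] xy 0.3882 0.2983 dia [0.0887 0.0981]
side [  9. 293.] xy 1.0687 -0.25 dia [0.0387 0.0503]
side [342. 295.] xy 0.4776 0.2053 dia [0.0647 0.0705]
side [370. 271.] xy 0.3836 0.2012 dia [0.0469 0.0514]
side [255. 270.] xy 0.5929 0.0317 dia [0.0411 0.0879]
side [ 35. 260.] xy 0.9948 -0.3006 dia [0.0323 0.0467]
side [ 84. 259.] xy 0.9014 -0.235 dia [0.0239 0.0671]
side [ 27. 209.] xy 0.9603 -0.468 dia [0.0403 0.1622]
side [229. 206.] xy 0.5388 -0.1638 dia [0.0614 0.0671]
side [ 46. 187.] xy 0.9024 -0.5206 dia [0.0237 0.1555]
side [64.  5.] xy 0.5015 -1.5402 dia [0.0867 0.1737]
orange side [118.2 160.1] [112 155  12  12  85]
orange side [126.5 179.8] [112 171  28  19  70]
orange side [270.8 244.1] [265 239  12  11  95]
orange side [176.3 287.5] [174 282   6  11  35]
```

View pics/hold.png

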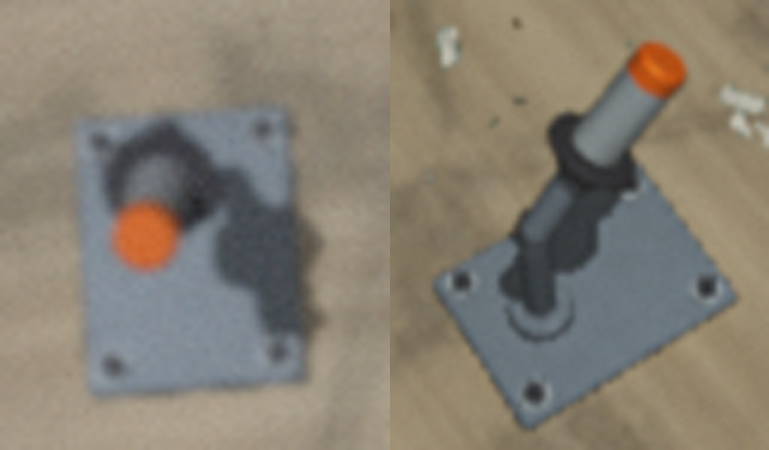

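View pics/crop.png

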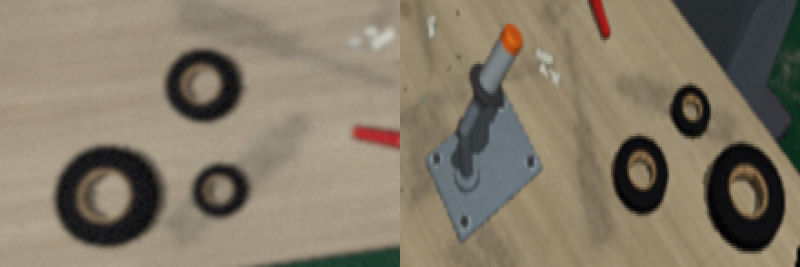

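The roll meant is the middle one: top (186,247), side (342,295). It measures about 64–66 mm, against about 45 mm for (193,286) and 90 mm for (150,288), and the crop agrees with this. Next I'll work out the holder geometry.

Run:
```python
from h import *
T=load("top0.npz");S=load("side0.npz")
tc=np.array([(77,118),(285,105),(305,380),(92,395)])/6+[200,140]
sc=(np.array([(640,165),(738,297),(530,428),(437,275)])-[390,0])/4.737+[215,230]
for d,c in((T,tc),(S,sc)):
    P=np.array([onz(d,q,.008) for q in c]);print(P.round(4).tolist(),P.mean(0).round(4))
    for i in range(4):
        e=P[(i+1)%4]-P[i];print(round(np.linalg.norm(e),4),round(np.degrees(np.arctan2(e[1],e[0])),1))
# disc centre: dark disc ellipse centre by eye; at z~.13
td=np.array((160,178))/6+[200,140]; sd=(np.array((593,153))-[390,0])/4.737+[215,230]
print("disc",tri([ray(T,td),ray(S,sd)]))
tt=np.array((145,236))/6+[200,140]; st=(np.array((660,66))-[390,0])/4.737+[215,230]
print("tip",tri([ray(T,tt),ray(S,st)]),tri([ray(T,(224,178.6)),ray(S,(270.8,244.1))]))
r=tri([ray(T,(186,247)),ray(S,(342,295))]);print("roll",r)
d=imaging.snapshot("wrist");print(d["K"],d["T_tool_cam"].round(3))
```

```text
[[0.6855, 0.1133, 0.008], [0.6788, 0.0264, 0.008], [0.5603, 0.0335, 0.008], [0.5665, 0.1208, 0.008]] [0.6228 0.0735 0.008 ]
0.0872 -94.4
0.1187 176.6
0.0876 86.0
0.1193 -3.6
[[0.5641, 0.0417, 0.008], [0.5699, 0.1279, 0.008], [0.6859, 0.121, 0.008], [0.678, 0.031, 0.008]] [0.6245 0.0804 0.008 ]
0.0864 86.1
0.1162 -3.4
0.0904 -95.0
0.1143 174.6
disc [0.61703865 0.07645462 0.12318354]
tip [0.58323937 0.08117461 0.16608082] [0.58521097 0.08083159 0.16659494]
roll [0.47537774 0.20419895 0.00347334]
[[306.57994957   0.         275.38271852]
 [  0.         306.57994957 208.84648118]
 [  0.           0.           1.        ]] [[ 0.    -0.953 -0.303  0.078]
 [ 1.     0.     0.     0.001]
 [-0.    -0.303  0.953 -0.143]
 [ 0.     0.     0.     1.   ]]
```

```bash
cat >> h.py <<'E'
from scipy.spatial.transform import Rotation as Ro
PSI=np.radians(-3.8)
def Rgoal(tilt,psi=PSI):
    x=np.array([-np.cos(psi),-np.sin(psi),0]);z=np.array([0,0,-1.]);R=np.c_[x,np.cross(z,x),z]
    return R@Ro.from_euler('y',-tilt,degrees=True).as_matrix()
def go(p,R,s=None):
    s=s or sense();R0=np.array(s["eef_rot"]);p0=np.array(s["tcp_pos"])
    rv=Ro.from_matrix(R0.T@R).as_rotvec();sh0=R0.T@(p-p0);sh=R.T@(p-p0)
    print("turn total",(rv/np.pi).round(4),"min rows",np.linalg.norm(rv)/np.radians(8.5))
    print("shift total: before turn",(sh0/.08).round(4),"| after turn",(sh/.08).round(4),"min rows",np.linalg.norm(sh)/.05)
def wcam(d,s):
    T=np.eye(4);T[:3,:3]=s["eef_rot"];T[:3,3]=s["tcp_pos"];M=np.linalg.inv(T@d["T_tool_cam"])
    return dict(image=d["image"],K=d["K"],rvec=cv2.Rodrigues(M[:3,:3])[0].ravel(),tvec=M[:3,3])
def shot(n,name):
    s=sense();d=imaging.snapshot(n)
    if n=="wrist": d=wcam(d,s)
    np.savez(name+".npz",**d);cv2.imwrite(f"pics/{name}.png",d["image"][:,:,::-1]);return d
E
python3 -c "
from h import *
go(np.array([.476,.204,.14]),Rgoal(0))"
```

```text
turn total [-0.0006 -0.0002 -0.1068] min rows 2.2614624303391624
shift total: before turn [-4.4797 -1.8807  1.1321] | after turn [-3.6098 -3.2525  1.1297] min rows 7.981769239113157
```

Request:
{"method": "jog_arm", "body": {"plan": "1 0 0 0 0 0 -0.0356;1 0 0 0 0 0 -0.0356;1 0 0 0 0 0 -0.0356;1 -0.361 -0.325 0.113 0 0 0;1 -0.361 -0.325 0.113 0 0 0;1 -0.361 -0.325 0.113 0 0 0;1 -0.361 -0.325 0.113 0 0 0;1 -0.361 -0.325 0.113 0 0 0;1 -0.361 -0.325 0.113 0 0 0;1 -0.361 -0.325 0.113 0 0 0;1 -0.361 -0.325 0.113 0 0 0;1 -0.361 -0.325 0.113 0 0 0;1 -0.361 -0.325 0.113 0 0 0;1 0 0 0 0 0 0;1 0 0 0 0 0 0"}}

```text
time_s: 1.65
tcp_pos: [0.4759, 0.2039, 0.1401]
eef_rot: [[-0.998, 0.068, -0.002], [0.068, 0.998, 0.0], [0.002, -0.0, -1.0]]
ft_force: [0.4, 0.5, 0.6]
grip_width: 1.005
grasp_force: 0.0
```

Run:
```python
from h import *
d=shot("wrist","w1");im=d["image"]
m=(im.max(2)<65).astype(np.uint8)*255
cs,_=cv2.findContours(m,cv2.RETR_CCOMP,cv2.CHAIN_APPROX_NONE)
for c in cs:
    if cv2.contourArea(c)>500:
        o=[c[:,0].mean(0).round(0)]
        for z in(.018,.009,0):
            p=np.array([onz(d,q,z) for q in c[:,0]])[:,:2].astype(np.float32);(x,y),w,_=cv2.fitEllipse(p);o+=[z,(round(x,4),round(y,4)),np.round(w,4)]
        print(*o)
print(sense()["tcp_pos"])
go(np.array([.476,.204,.03]),Rgoal(0))
```

```text
[310. 353.] 0.018 (0.6544, 0.2261) [0.2014 0.66  ] 0.009 (0.6631, 0.2267) [0.2082 0.6824] 0 (0.6718, 0.2272) [0.215  0.7047]
[276. 199.] 0.018 (0.4738, 0.2055) [0.0637 0.0656] 0.009 (0.4764, 0.2053) [0.0658 0.0678] 0 (0.4789, 0.2052) [0.068 0.07 ]
[276. 201.] 0.018 (0.4748, 0.2058) [0.0369 0.0373] 0.009 (0.4774, 0.2057) [0.0382 0.0386] 0 (0.48, 0.2055) [0.0394 0.0398]
[262.  88.] 0.018 (0.3796, 0.2006) [0.0448 0.0457] 0.009 (0.379, 0.2003) [0.0463 0.0473] 0 (0.3783, 0.2) [0.0479 0.0488]
[262.  88.] 0.018 (0.3795, 0.2009) [0.0272 0.0274] 0.009 (0.3788, 0.2006) [0.0282 0.0284] 0 (0.3782, 0.2003) [0.0291 0.0293]
[385.  87.] 0.018 (0.3874, 0.2997) [0.0882 0.0927] 0.009 (0.387, 0.3028) [0.0912 0.0958] 0 (0.3866, 0.3058) [0.0942 0.099 ]
[387.  88.] 0.018 (0.3872, 0.3018) [0.0509 0.051 ] 0.009 (0.3868, 0.3049) [0.0526 0.0528] 0 (0.3864, 0.308) [0.0544 0.0545]
[0.47568971 0.2046893  0.14057738]
turn total [ 0.     -0.0005 -0.0001] min rows 0.010400583197272788
shift total: before turn [-0.0065 -0.0085  1.3822] | after turn [-0.0044 -0.0083  1.3822] min rows 2.2115991920010094
```

View pics/w1.png

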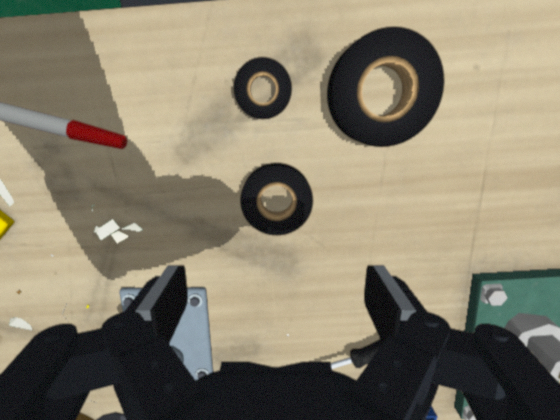

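The medium roll is centred at (276,199), the small one at (262,88) and the big one at (385,87). From the wrist view the medium roll is at about (0.475, 0.205). I'll descend and grip.

Request:
{"method": "jog_arm", "body": {"plan": "1 0 0.01 0.4 0 0 0;1 0 0 0.4 0 0 0;1 0 0 0.4 0 0 0;1 0 0 0.3 0 0 0;1 0 0 0.2 0 0 0;1 0 0 0.12 0 0 0;1 0 0 0 0 0 0;1 0 0 0 0 0 0"}}

```text
time_s: 2.5
tcp_pos: [0.4766, 0.2062, -0.0037]
eef_rot: [[-0.998, 0.065, 0.001], [0.065, 0.998, 0.0], [-0.001, 0.001, -1.0]]
ft_force: [0.6, -0.1, 1.0]
grip_width: 0.999
grasp_force: 0.0
```

Request:
{"method": "jog_arm", "body": {"plan": "0.5 0 0 0 0 0 0;0.5 0 0 0 0 0 0;0.5 0 0 0 0 0 0;0.5 0 0 0 0 0 0;0.5 0 0 0 0 0 0;0.5 0 0 0 0 0 0;0.5 0 0 0 0 0 0;0.5 0 0 0 0 0 0;0.5 0 0 0 0 0 0;0.5 0 0 0 0 0 0", "squeeze": 40}}

```text
time_s: 3.5
tcp_pos: [0.478, 0.206, -0.0026]
eef_rot: [[-0.998, 0.066, 0.003], [0.066, 0.998, 0.001], [-0.003, 0.002, -1.0]]
ft_force: [-0.7, 0.2, 6.5]
grip_width: 0.747
grasp_force: 44.6
```

Request:
{"method": "jog_arm", "body": {"plan": "0.5 0 0 -0.2 0 0 0;0.5 0 0 -0.5 0 0 0;0.5 0 0 -0.5 0 0 0;0.5 0 0 -0.5 0 0 0;0.5 0 0 -0.5 0 0 0;0.5 0 0 -0.5 0 0 0;0.5 0 0 -0.3 0 0 0;0.5 0 0 0 0 0 0;0.5 0 0 0 0 0 0;0.5 0 0 0 0 0 0"}}

```text
time_s: 4.5
tcp_pos: [0.4754, 0.2051, 0.2332]
eef_rot: [[-0.998, 0.066, -0.003], [0.066, 0.998, -0.001], [0.003, -0.001, -1.0]]
ft_force: [0.5, -1.0, -1.5]
grip_width: 0.747
grasp_force: 44.3
```

Run:
```python
from h import *
shot("wrist","w2");s=sense();print(s["grip_width"],s["grasp_force"])
D=np.array([.6185,.0775,.130]);a=-Rgoal(40)[:,2];print(a)
go(D+a*(.115-.0116),Rgoal(40))
```

```text
0.7498280264384517 44.346579710254446
[-0.64137442  0.04260004  0.76604444]
turn total [-4.000e-04 -2.234e-01  1.000e-04] min rows 4.731802970188418
shift total: before turn [-1.0622 -1.4719  0.295 ] | after turn [-0.6218 -1.4724  0.9095] min rows 2.942349060075323
```

View pics/w2.png

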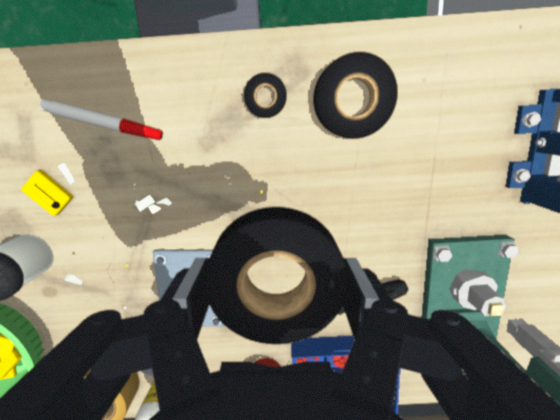

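Roll is held, with its hole at about (276,275), lifted level. Now I'll tilt and move in front of the spindle.

Request:
{"method": "jog_arm", "body": {"plan": "0.5 0 0 0 0 -0.0447 0;0.5 0 0 0 0 -0.0447 0;0.5 0 0 0 0 -0.0447 0;0.5 0 0 0 0 -0.0447 0;0.5 0 0 0 0 -0.0446 0;0.5 -0.155 -0.368 0.227 0 0 0;0.5 -0.155 -0.368 0.227 0 0 0;0.5 -0.155 -0.368 0.227 0 0 0;0.5 -0.155 -0.368 0.227 0 0 0;0.5 0 0 0 0 0 0;0.5 0 0 0 0 0 0;0.5 0 0 0 0 0 0"}}

```text
time_s: 5.75
tcp_pos: [0.5523, 0.0829, 0.2104]
eef_rot: [[-0.764, 0.065, 0.642], [0.05, 0.998, -0.042], [-0.644, 0.0, -0.765]]
ft_force: [-0.7, 0.8, -0.7]
grip_width: 0.752
grasp_force: 44.5
```

Run:
```python
from h import *
# hole in tool frame from w2
im=cv2.imread("pics/w2.png");m=(im.max(2)<75).astype(np.uint8)*255
raw=imaging.snapshot("wrist");Tc=raw["T_tool_cam"];K=raw["K"]
cs,h=cv2.findContours(m,cv2.RETR_CCOMP,cv2.CHAIN_APPROX_NONE)
for c,hh in zip(cs,h[0]):
    if hh[3]>=0 and cv2.contourArea(c)>1000 and cv2.pointPolygonTest(c,(276,285),False)>0:
        for z in(-.0206,):
            o=Tc[:3,3];P=[]
            for u in c[:,0]:
                v=Tc[:3,:3]@np.linalg.inv(K)@[*u,1];P.append((o+v*(z-o[2])/v[2])[:2])
            P=np.array(P,np.float32);print(len(P),cv2.fitEllipse(P),P.min(0),P.max(0),c[:,0].min(0),c[:,0].max(0))
s=sense();print(s["tcp_pos"],np.array(s["eef_rot"]).round(4).tolist(),s["ft_force"])
shot("wrist","w3");S=shot("side","s3");T=shot("top","t3")
a=cv2.resize(S["image"][200:330,200:330],(400,400),interpolation=2);b=cv2.resize(T["image"][140:220,190:270],(400,400),interpolation=2)
cv2.imwrite("pics/c3.png",np.hstack([a,b])[:,:,::-1])
```

```text
212 ((0.0015262092929333448, 0.0011729642283171415), (0.03622909262776375, 0.03650892898440361), 113.29059600830078) [-0.01704842 -0.01711033] [0.01990987 0.01952266] [236 249] [316 320]
[0.55248236 0.08332417 0.21105414] [[-0.7629, 0.0646, 0.6433], [0.0495, 0.9979, -0.0416], [-0.6446, 0.0001, -0.7645]] [-0.48891837  0.39989005 -0.87486236]
```

View pics/w3.png

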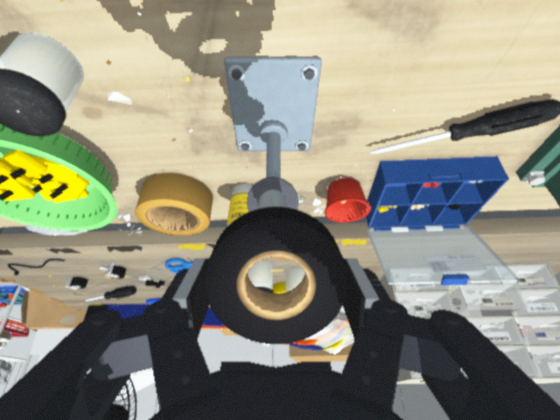

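View pics/c3.png

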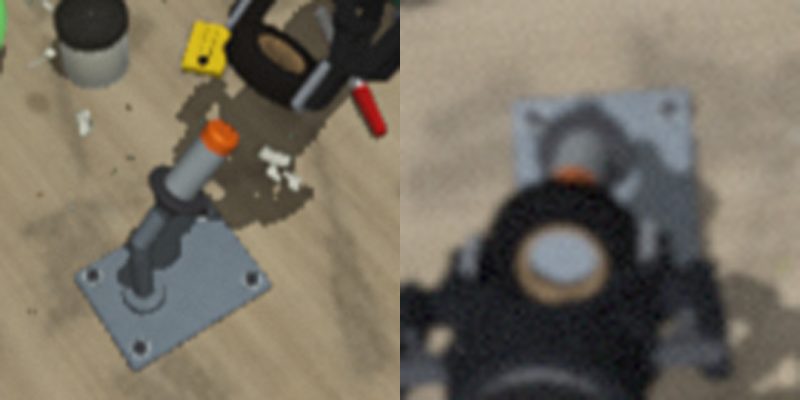

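The roll covers the spindle in the wrist view; the side crop shows the tip at about (218,136). I'll look past the roll from two offset poses with the wrist camera.

Request:
{"method": "jog_arm", "body": {"plan": "0.5 -0.44 0.25 -0.1 0 0 0;0.5 -0.44 0.25 -0.1 0 0 0;0.5 0 0 0 0 0 0;0.5 0 0 0 0 0 0;0.5 0 0 0 0 0 0"}}

```text
time_s: 6.45
tcp_pos: [0.598, 0.1196, 0.2681]
eef_rot: [[-0.764, 0.065, 0.642], [0.05, 0.998, -0.043], [-0.644, -0.001, -0.765]]
ft_force: [-0.5, -0.1, -1.1]
grip_width: 0.747
grasp_force: 44.6
```

```bash
python3 -c "
from h import *
shot('wrist','w4');print(sense()['tcp_pos'])"
```

```text
[0.59788365 0.11928143 0.267747  ]
```

Request:
{"method": "jog_arm", "body": {"plan": "0.5 0 -0.4 0 0 0 0;0.5 0 -0.4 0 0 0 0;0.5 0 -0.2 0 0 0 0;0.5 0 0 0 0 0 0;0.5 0 0 0 0 0 0;0.5 0 0 0 0 0 0"}}

```text
time_s: 7.1
tcp_pos: [0.5934, 0.0401, 0.2689]
eef_rot: [[-0.762, 0.066, 0.644], [0.05, 0.998, -0.042], [-0.645, 0.0, -0.764]]
ft_force: [0.8, 0.9, -1.6]
grip_width: 0.751
grasp_force: 44.6
```

```bash
python3 -c "
from h import *
d=shot('wrist','w5');e=load('w4.npz');print(sense()['tcp_pos'])
bs=[]
for x in(e,d):
    h=cv2.cvtColor(x['image'],cv2.COLOR_RGB2HSV);m=cv2.inRange(h,(3,160,90),(14,255,255));k,l,st,c=cv2.connectedComponentsWithStats(m);p=proj(x,np.array([.5835,.081,.168]))[0]
    print('exp',p,[(c[i].round(1).tolist(),st[i].tolist()) for i in range(1,k) if st[i,4]>100])
    u,v=np.clip(p.astype(int),[65,65],[494,354]);print('crop',u-65,v-65);bs.append(cv2.resize(x['image'][v-65:v+65,u-65:u+65],(390,390),interpolation=2))
cv2.imwrite('pics/c45.png',np.hstack(bs)[:,:,::-1])"
```

```text
[0.5935337  0.04032184 0.26912042]
exp [214.58969516 117.41724005] [([318.7, 153.2], [299, 127, 44, 48, 1165]), ([207.7, 202.2], [202, 192, 14, 25, 243]), ([276.0, 282.9], [254, 273, 45, 21, 730]), ([97.0, 300.3], [71, 298, 59, 6, 188])]
crop 149 52
exp [334.42733198 115.72196448] [([374.8, 151.2], [355, 126, 46, 47, 1204]), ([269.3, 198.7], [264, 191, 12, 17, 182]), ([365.5, 251.3], [350, 235, 31, 36, 727]), ([292.0, 280.6], [285, 271, 20, 21, 252]), ([125.9, 299.5], [100, 297, 59, 6, 201])]
crop 269 50
```

View pics/c45.png

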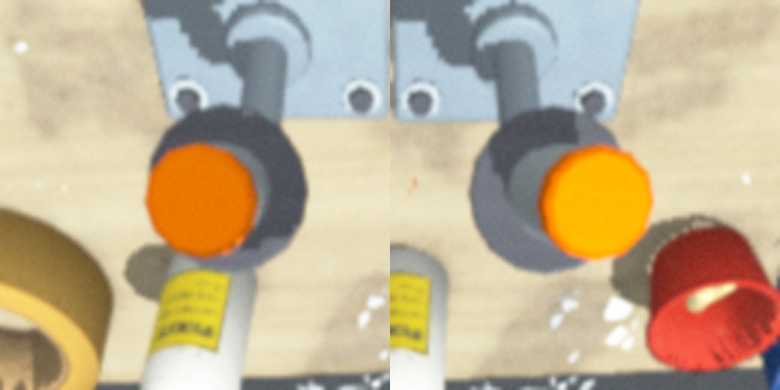

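Both views show the orange tip disc. In crop pixels its centre is at (202,200) on the left and (207,202) on the right; the backing disc centres are at (229,187) and (158,188).

```bash
cat > t.py <<'E'
from h import *
e=load('w4.npz');d=load('w5.npz')
t4=np.array((202,200))/3+[149,52];t5=np.array((207,202))/3+[269,50]
D4=np.array((229,187))/3+[149,52];D5=np.array((158,188))/3+[269,50]
a=-Rgoal(40)[:,2];R=Rgoal(40)
tip=tri([ray(e,t4),ray(d,t5)]);D=tri([ray(e,D4),ray(d,D5)])
print("tip",tip,"disc",D,"len",np.linalg.norm(tip-D))
for D_ in (D,):
    v=R.T@(tip-D_);print("tip rel disc in tool axes (x,y,z mm)",(v*1e3).round(1))
print("tip-D nominal in tool",(R.T@(tip-np.array([.6185,.0775,.130]))*1e3).round(1))
E
python3 t.py
```

```text
tip [0.58202989 0.08285249 0.17119014] disc [0.61595422 0.07790625 0.1268359 ] len 0.0560591112353846
tip rel disc in tool axes (x,y,z mm) [ -2.3   2.7 -55.9]
tip-D nominal in tool [  1.7   2.9 -55.2]
```

```bash
cat >> t.py <<'E'
go(tip-R@np.array([.0015,.0012,.03]),R)
go(tip-R@np.array([.0015,.0012,.0054]),R)
E
python3 t.py
```

```text
tip [0.58202989 0.08285249 0.17119014] disc [0.61595422 0.07790625 0.1268359 ] len 0.0560591112353846
tip rel disc in tool axes (x,y,z mm) [ -2.3   2.7 -55.9]
tip-D nominal in tool [  1.7   2.9 -55.2]
turn total [0.0003 0.001  0.0002] min rows 0.022966781774195342
shift total: before turn [0.906  0.5062 0.4455] | after turn [0.905  0.5059 0.4479] min rows 1.807071502319348
turn total [0.0003 0.001  0.0002] min rows 0.022966781774195342
shift total: before turn [0.907  0.5059 0.7529] | after turn [0.905  0.5059 0.7554] min rows 2.0524823665085576
```

Request:
{"method": "jog_arm", "body": {"plan": "0.5 0.3 0.17 0 0 0 0;0.5 0.3 0.17 0 0 0 0;0.5 0.3 0.166 0 0 0 0;0.5 0 0 0.25 0 0 0;0.5 0 0 0.25 0 0 0;0.5 0 0 0.25 0 0 0;0.5 0 0 0 0 0 0;0.5 0 0 0 0 0 0;0.5 0 0 0 0 0 0"}}

```text
time_s: 8.05
tcp_pos: [0.5805, 0.0815, 0.1786]
eef_rot: [[-0.761, 0.065, 0.645], [0.05, 0.998, -0.042], [-0.647, 0.0, -0.763]]
ft_force: [0.2, 1.0, -0.5]
grip_width: 0.749
grasp_force: 44.6
```

```bash
python3 t.py | tail -2
python3 - <<'E'
from h import *
print(sense()["ft_force"],sense()["moment"])
W=shot("wrist","w6");S=shot("side","s6");T=shot("top","t6")
a=cv2.resize(S["image"][205:285,225:305],(260,260),interpolation=2);b=cv2.resize(T["image"][150:215,192:257],(260,260),interpolation=2)
w=cv2.resize(W["image"][220:350,210:340],(260,260),interpolation=2)
cv2.imwrite("pics/c6.png",np.hstack([w,a,b])[:,:,::-1])
E
```

```text
turn total [0.0002 0.0017 0.0002] min rows 0.03610993874131367
shift total: before turn [0.0271 0.003  0.0144] | after turn [0.027  0.003  0.0146] min rows 0.049330354757523655
[ 0.21112692  0.96123544 -0.47770816] [ 0.04010504  0.70273238 -0.02533192]
```

View pics/c6.png

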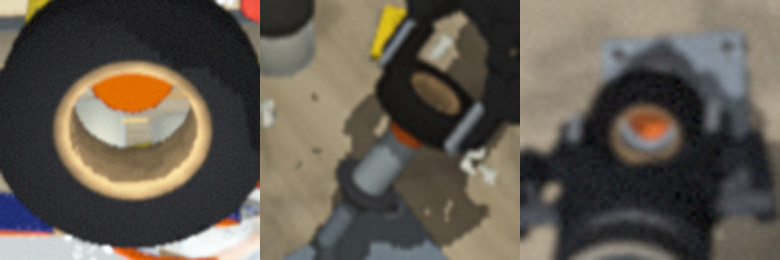

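Through the hole (wrist view) the orange tip is laterally centred: about 133 against 134.5 for the hole, in crop pixels. The side and top crops show the tip right under the roll. I'll check the other direction numerically.

```bash
cat >> t.py <<'E'
print("----")
w=load('w6.npz');im=w["image"];h=cv2.cvtColor(im,cv2.COLOR_RGB2HSV);m=cv2.inRange(h,(3,170,120),(16,255,255))
m[:235]=0;m[300:]=0;m[:,:240]=0;m[:,310:]=0
ys,xs=np.nonzero(m);print("orange",xs.min(),xs.max(),ys.min(),ys.max(), "col276 bottom",ys[abs(xs-276)<2].max())
s6=sense();Rn=np.array(s6["eef_rot"]);p=np.array(s6["tcp_pos"])
ax=(tip-D)/np.linalg.norm(tip-D)
for dx in(-.002,0,.002):
  print(dx,proj(w,tip+Rn[:,0]*dx-Rn[:,0]*.012)[0].round(1),proj(w,tip+Rn[:,0]*dx-Rn[:,0]*.0105)[0].round(1))
q=Rn.T@(tip-p)*1e3;print("tip in tool mm",q.round(1),"axis in tool",(Rn.T@ax).round(3))
# hole refit in w6 (tan outer contour), plane z=-20.6
raw=imaging.snapshot("wrist");Tc=raw["T_tool_cam"];K=raw["K"]
mm=(im.max(2)<75).astype(np.uint8)*255
cs,hh=cv2.findContours(mm,cv2.RETR_CCOMP,cv2.CHAIN_APPROX_NONE)
for c,g in zip(cs,hh[0]):
    if g[3]>=0 and cv2.contourArea(c)>1000 and cv2.pointPolygonTest(c,(276,290),False)>0:
        o=Tc[:3,3];P=[]
        for u in c[:,0]:
            v=Tc[:3,:3]@np.linalg.inv(K)@[*u,1];P.append((o+v*(-.0206-o[2])/v[2])[:2])
        print("hole",cv2.fitEllipse(np.array(P,np.float32)))
E
python3 t.py | sed -n '/----/,$p'
```

```text
----
orange 257 295 257 275 col276 bottom 275
-0.002 [276.2 277.9] [276.2 275.5]
0 [276.2 274.7] [276.2 272.3]
0.002 [276.2 271.4] [276.2 269. ]
tip in tool mm [4.1 1.7 6.7] axis in tool [-0.048  0.048 -0.998]
hole ((0.0012674592435359955, 0.0011871737660840154), (0.03701214864850044, 0.03730689361691475), 80.32960510253906)
```

Request:
{"method": "jog_arm", "body": {"plan": "0.5 0.03 0.004 0 0 0 0;0.5 0 0 0.04 0 0 0;0.5 0 0 0.04 0 0 0;0.5 0 0 0 0 0 0;0.5 0 0 0 0 0 0"}}

```text
time_s: 8.75
tcp_pos: [0.5825, 0.0811, 0.1703]
eef_rot: [[-0.762, 0.066, 0.644], [0.051, 0.998, -0.043], [-0.645, -0.0, -0.764]]
ft_force: [0.2, -0.6, -0.4]
grip_width: 0.753
grasp_force: 44.6
```

```bash
python3 t.py | grep "tip in tool"; python3 -c "
from h import *
s=sense();R=np.array(s['eef_rot']);print(R.T@s['ft_force'],R.T@s['moment'])"
```

```text
tip in tool mm [-0.1  1.8 -1. ] axis in tool [-0.045  0.048 -0.998]
[0.08411704 0.82209706 0.92156687] [ 0.04944415  0.72144931 -0.02332283]
```

Request:
{"method": "jog_arm", "body": {"plan": "0.5 0 0 0 0 0 0;0.5 0 0 0 0 0 0"}}

```text
time_s: 9.0
tcp_pos: [0.5827, 0.0811, 0.1709]
eef_rot: [[-0.762, 0.066, 0.644], [0.051, 0.998, -0.043], [-0.646, 0.0, -0.764]]
ft_force: [0.6, -0.4, -0.2]
grip_width: 0.749
grasp_force: 44.6
```

```bash
for i in 1 2 3; do python3 t.py | grep -A1 "tip in tool"; done
python3 - <<'E'
from h import *
s=sense();d=shot("wrist","w7");im=d["image"]
h=cv2.cvtColor(im,cv2.COLOR_RGB2HSV);m=cv2.inRange(h,(3,170,120),(16,255,255))
m[:235]=0;m[300:]=0;m[:,:240]=0;m[:,310:]=0
ys,xs=np.nonzero(m);print("orange",xs.min(),xs.max(),ys.min(),ys.max(), "col bottom",[int(ys[xs==u].max()) for u in (264,270,276,282,288)])
E
```

```text
tip in tool mm [ 0.4  1.7 -0.7] axis in tool [-0.045  0.048 -0.998]
hole ((0.001268788706511259, 0.0011868885485455394), (0.03701240196824074, 0.03730715066194534), 80.32954406738281)
tip in tool mm [ 0.4  1.6 -0.6] axis in tool [-0.045  0.048 -0.998]
hole ((0.0012687782291322947, 0.0011868937872350216), (0.03701239824295044, 0.037307146936655045), 80.3295669555664)
tip in tool mm [ 0.4  1.7 -0.7] axis in tool [-0.045  0.048 -0.998]
hole ((0.0012687818380072713, 0.0011868958827108145), (0.03701239824295044, 0.037307146936655045), 80.32953643798828)
orange 254 298 260 288 col bottom [284, 286, 288, 286, 284]
```

```bash
cat > chk.py <<'E'
from h import *
s=sense();R=np.array(s['eef_rot']);r=imaging.snapshot("wrist");im=r["image"];Tc=r["T_tool_cam"];K=r["K"]
def tp(u,v,z):
    d=Tc[:3,:3]@np.linalg.inv(K)@[u,v,1];o=Tc[:3,3];return (o+d*(z-o[2])/d[2])*1e3
h=cv2.cvtColor(im,cv2.COLOR_RGB2HSV);m=cv2.inRange(h,(3,170,120),(16,255,255));m[:225]=0;m[310:]=0;m[:,:235]=0;m[:,315:]=0
ys,xs=np.nonzero(m);print("orange",xs.min(),xs.max(),ys.min(),ys.max())
tip=np.array([0.58203,0.08285,0.17119]);q=R.T@(tip-s["tcp_pos"]);print("tip by pose",(q*1e3).round(1))
print("tip by image x",tp(276,ys.max()+.5,q[2]+.001)[0].round(1)+12,"y",tp((xs.min()+xs.max())/2,ys.max(),q[2])[1].round(1))
print("F tool",(R.T@s["ft_force"]).round(1),"M",(R.T@s["moment"]).round(2),"grip",s["grip_width"],s["time_s"])
dd=R.T@(np.array([.6160,.0779,.1280])-s["tcp_pos"])*1e3;print("disc in tool",dd.round(1))
mm=(im.max(2)<75).astype(np.uint8)*255
cs,hh=cv2.findContours(mm,cv2.RETR_CCOMP,cv2.CHAIN_APPROX_NONE)
for c,g in zip(cs,hh[0]):
    if g[3]>=0 and cv2.contourArea(c)>1000 and cv2.pointPolygonTest(c,(276,290),False)>0:
        e=cv2.fitEllipse(np.array([tp(*u,-.0206)[:2] for u in c[:,0]],np.float32));print("hole",np.round(e[0],1),np.round(e[1],1))
E
echo ok
```

```text
ok
```

Request:
{"method": "jog_arm", "body": {"plan": "0.5 -0.02 0 0 0 0 0;0.5 0 0 0 0 0 0;0.5 0 0 0 0 0 0;0.5 0 0 0 0 0 0"}}

```text
time_s: 9.6
tcp_pos: [0.5838, 0.081, 0.1718]
eef_rot: [[-0.762, 0.066, 0.644], [0.051, 0.998, -0.043], [-0.646, -0.0, -0.764]]
ft_force: [-0.1, -0.4, -0.9]
grip_width: 0.752
grasp_force: 44.6
```

```bash
python3 chk.py
```

```text
orange 254 298 260 286
tip by pose [ 1.8  1.7 -0.7]
tip by image x 0.1999999999999993 y 1.3
F tool [ 0.6 -0.4  0.7] M [ 0.    0.74 -0.02] grip 0.7519007915728446 9.6
disc in tool [ 3.6 -1.  54.3]
hole [1.3 1.2] [36.9 37.4]
```

Request:
{"method": "jog_arm", "body": {"plan": "0.5 -0.005 0 0.012 0 0 0;0.5 0 0 0.012 0 0 0;0.5 0 0 0.012 0 0 0;0.5 0 0 0.012 0 0 0;0.5 0 0 0 0 0 0;0.5 0 0 0 0 0 0"}}

```text
time_s: 10.25
tcp_pos: [0.5866, 0.0809, 0.169]
eef_rot: [[-0.762, 0.066, 0.644], [0.051, 0.998, -0.043], [-0.646, -0.0, -0.764]]
ft_force: [-0.2, -0.0, -0.8]
grip_width: 0.752
grasp_force: 44.6
```

```bash
python3 chk.py
```

```text
orange 253 299 262 289
tip by pose [ 2.2  1.7 -4.6]
tip by image x 0.8000000000000007 y 1.3
F tool [ 0.6 -0.   0.5] M [ 0.01  0.67 -0.03] grip 0.75215627201223 10.25
disc in tool [ 3.9 -1.  50.4]
hole [1.3 1.2] [37.  37.4]
```

Request:
{"method": "jog_arm", "body": {"plan": "0.5 0.001 -0.001 0.025 0 0 0;0.5 0.001 -0.001 0.025 0 0 0;0.5 0.001 -0.001 0.025 0 0 0;0.5 0 0 0 0 0 0;0.5 0 0 0 0 0 0"}}

```text
time_s: 10.8
tcp_pos: [0.5902, 0.0804, 0.1641]
eef_rot: [[-0.762, 0.066, 0.644], [0.051, 0.998, -0.043], [-0.645, -0.0, -0.764]]
ft_force: [-0.4, -0.0, -0.2]
grip_width: 0.746
grasp_force: 44.6
```

```bash
python3 chk.py
```

```text
orange 253 301 257 297
tip by pose [  1.8   1.9 -10.7]
tip by image x 0.0 y 1.8
F tool [ 0.4 -0.1 -0.1] M [ 0.02  0.69 -0.03] grip 0.7457737717047267 10.8
disc in tool [ 3.5 -0.7 44.3]
hole [1.3 1.2] [37.  37.3]
```

Request:
{"method": "jog_arm", "body": {"plan": "0.5 0.002 -0.002 0.04 0 0 0;0.5 0.002 -0.002 0.04 0 0 0;0.5 0.002 -0.002 0.04 0 0 0;0.5 0.002 -0.002 0.04 0 0 0;0.5 0.002 -0.002 0.04 0 0 0;0.5 0 0 0 0 0 0;0.5 0 0 0 0 0 0"}}

```text
time_s: 11.55
tcp_pos: [0.5998, 0.0789, 0.1514]
eef_rot: [[-0.762, 0.066, 0.644], [0.051, 0.998, -0.043], [-0.645, -0.0, -0.764]]
ft_force: [0.1, 0.2, -0.5]
grip_width: 0.748
grasp_force: 44.6
```

```bash
python3 chk.py
```

```text
orange 251 305 263 309
tip by pose [  1.    2.8 -26.8]
tip by image x 4.5 y 2.1
F tool [0.3 0.3 0.4] M [-0.01  0.72 -0.03] grip 0.747756253086163 11.55
disc in tool [ 2.7  0.1 28.3]
hole [1.1 1.2] [36.9 37.8]
```

Request:
{"method": "jog_arm", "body": {"plan": "0.5 0.002 -0.002 0.04 0 0 0;0.5 0.002 -0.002 0.04 0 0 0;0.5 0.002 -0.002 0.04 0 0 0;0.5 0.002 -0.002 0.04 0 0 0;0.5 0.002 -0.002 0.04 0 0 0;0.5 0.002 -0.002 0.04 0 0 0;0.5 0.002 -0.002 0.04 0 0 0;0.5 0 0 0 0 0 0;0.5 0 0 0 0 0 0"}}

```text
time_s: 12.5
tcp_pos: [0.6133, 0.0769, 0.1336]
eef_rot: [[-0.762, 0.066, 0.644], [0.051, 0.998, -0.043], [-0.645, -0.0, -0.764]]
ft_force: [0.9, -0.2, -0.6]
grip_width: 0.751
grasp_force: 44.6
```

```bash
python3 chk.py
```

```text
orange 254 308 293 309
tip by pose [ -0.1   3.8 -49.1]
tip by image x 20.7 y 3.0
F tool [-0.4 -0.1  1.1] M [ 0.    0.74 -0.04] grip 0.75128665203072 12.5
disc in tool [1.7 1.2 6. ]
hole [-20.3   1.1] [70.  72.1]
```

Request:
{"method": "jog_arm", "body": {"plan": "0.5 0.001 -0.001 0.025 0 0 0;0.5 0.001 -0.001 0.025 0 0 0;0.5 0 0 0.012 0 0 0;0.5 0 0 0.012 0 0 0;0.5 0 0 0 0 0 0"}}

```text
time_s: 13.05
tcp_pos: [0.617, 0.0765, 0.1292]
eef_rot: [[-0.762, 0.066, 0.644], [0.051, 0.998, -0.043], [-0.645, -0.0, -0.764]]
ft_force: [-1.9, -0.3, 0.5]
grip_width: 0.748
grasp_force: 44.7
```

Request:
{"method": "jog_arm", "body": {"plan": "0.5 0 0 0.012 0 0 0;0.5 0 0 0 0 0 0"}}

```text
time_s: 13.25
tcp_pos: [0.6171, 0.0765, 0.1291]
eef_rot: [[-0.763, 0.066, 0.643], [0.05, 0.998, -0.043], [-0.645, -0.0, -0.764]]
ft_force: [-12.4, -0.7, 6.4]
grip_width: 0.75
grasp_force: 45.9
```

Request:
{"method": "jog_arm", "body": {"plan": "0.5 0 0 0.012 0 0 0;0.5 0 0 0 0 0 0"}}

```text
time_s: 13.45
tcp_pos: [0.6171, 0.0765, 0.129]
eef_rot: [[-0.763, 0.066, 0.643], [0.05, 0.998, -0.043], [-0.644, -0.001, -0.765]]
ft_force: [-21.0, -0.6, 13.1]
grip_width: 0.751
grasp_force: 47.0
```

Request:
{"method": "jog_arm", "body": {"plan": "0.5 0 0 0.012 0 0 0;0.5 0 0 0 0 0 0"}}

```text
time_s: 13.65
tcp_pos: [0.6172, 0.0765, 0.1289]
eef_rot: [[-0.764, 0.066, 0.642], [0.05, 0.998, -0.043], [-0.644, -0.001, -0.765]]
ft_force: [-30.4, -1.4, 20.2]
grip_width: 0.75
grasp_force: 48.1
```

Firm contact with the face point computed at z = 0.130, which is the disc height. I'll relax the push, then release.

Request:
{"method": "jog_arm", "body": {"plan": "0.5 0 0 -0.02 0 0 0;0.5 0 0 0 0 0 0"}}

```text
time_s: 13.85
tcp_pos: [0.6173, 0.0766, 0.1292]
eef_rot: [[-0.762, 0.066, 0.644], [0.05, 0.998, -0.043], [-0.645, -0.0, -0.764]]
ft_force: [-12.0, -0.8, 8.8]
grip_width: 0.75
grasp_force: 46.1
```

Request:
{"method": "jog_arm", "body": {"plan": "1 0 0 0 0 0 0;1 0 0 0 0 0 0;1 0 0 0 0 0 0;1 0 0 0 0 0 0;1 0 0 0 0 0 0;1 0 0 0 0 0 0;1 0 0 0 0 0 0"}}

```text
time_s: 14.55
tcp_pos: [0.6179, 0.0764, 0.1281]
eef_rot: [[-0.762, 0.066, 0.644], [0.051, 0.998, -0.043], [-0.646, 0.0, -0.764]]
ft_force: [-0.6, -0.3, -0.3]
grip_width: 1.006
grasp_force: 0.0
```

```bash
python3 chk.py; python3 -c "
from h import *
shot('side','s8');shot('top','t8');shot('wrist','w8')"
```

```text
orange 265 300 305 309
tip by pose [ -0.1   4.  -56.3]
tip by image x 25.8 y 3.3
F tool [ 0.6 -0.3 -0.1] M [-0.03  0.64  0.02] grip 1.0058894705739656 14.55
disc in tool [ 1.6  1.3 -1.2]
```

Released. Now I'll retreat straight along the axis and check from clear.

Request:
{"method": "jog_arm", "body": {"plan": "1 0 0 -0.1 0 0 0;1 0 0 -0.3 0 0 0;1 0 0 -0.4 0 0 0;1 0 0 -0.4 0 0 0;1 0 0 -0.4 0 0 0;1 0 0 -0.3 0 0 0;1 0 0 0 0 0 0;1 0 0 0 0 0 0;1 0 0 0 0 0 0"}}

```text
time_s: 15.65
tcp_pos: [0.5196, 0.0829, 0.2423]
eef_rot: [[-0.764, 0.066, 0.642], [0.05, 0.998, -0.043], [-0.644, -0.0, -0.765]]
ft_force: [0.5, -0.8, -0.6]
grip_width: 1.005
grasp_force: 0.0
```

Run:
```python
from h import *
S=shot('side','s9');W=shot('wrist','w9');s=sense();print(s["tcp_pos"],s["ft_force"])
# wrist: fit roll outer rim & tan ring; expected centre of near face at home: D+18mm along axis
a=-Rgoal(40)[:,2];D=np.array([.6172,.0779,.130])
R=Rgoal(40)
def onplane(d,uv,h):
    o,v=ray(d,uv);P=D+a*h;return o+v*((P-o)@a)/(v@a)
print("expected near face px",proj(W,D+a*.018)[0],"tip",proj(W,D+a*.055)[0],"side",proj(S,D+a*.018)[0])
for n,d in(("W",W),("S",S)):
    im=d["image"];m=(im.max(2)<65).astype(np.uint8)*255;c0=proj(d,D+a*.018)[0]
    cs,_=cv2.findContours(m,cv2.RETR_CCOMP,cv2.CHAIN_APPROX_NONE)
    for c in cs:
        if cv2.contourArea(c)>150 and np.linalg.norm(c[:,0].mean(0)-c0)<45:
            for h in(.009,.018,):
                Q=np.array([R.T@(onplane(d,u,h)-D)*1e3 for u in c[:,0]])[:,:2].astype(np.float32);e=cv2.fitEllipse(Q)
                print(n,"h",h,c[:,0].mean(0).round(),cv2.contourArea(c),np.round(e[0],1),np.round(e[1],1))
    hs=cv2.cvtColor(im,cv2.COLOR_RGB2HSV);m=cv2.inRange(hs,(3,160,90),(16,255,255));k,l,st,ce=cv2.connectedComponentsWithStats(m)
    print("orange",[(ce[i].round(1).tolist(),int(st[i,4])) for i in range(1,k) if st[i,4]>40])
```

```text
[0.51956952 0.08280979 0.24170388] [ 0.26379374 -0.10505524  0.1177871 ]
expected near face px [276.0644565  202.04079451] tip [276.15490262 214.83213809] side [261.8077332  254.62966065]
W h 0.009 [276. 197.] 3706.5 [ 1.6 -0.1] [65.5 68.5]
W h 0.018 [276. 197.] 3706.5 [ 4.1 -0.2] [63.4 66.3]
W h 0.009 [277. 204.] 1643.0 [-4.9  0.8] [38.9 52.8]
W h 0.018 [277. 204.] 1643.0 [-2.2  0.8] [37.7 51.2]
orange [([340.7, 196.5], 799), ([277.9, 210.8], 238), ([244.2, 246.4], 181), ([342.3, 277.7], 657), ([293.2, 304.0], 736), ([278.6, 326.2], 311), ([104.5, 316.8], 45), ([204.4, 319.2], 128)]
S h 0.009 [257. 268.] 474.5 [-12.1  12.9] [ 58.  145.3]
S h 0.018 [257. 268.] 474.5 [-25.5  20.8] [ 56.7 141.9]
orange [([121.4, 172.1], 505), ([270.8, 244.1], 97), ([176.7, 287.9], 80)]
```

The roll is on the spindle. To be sure it is fully home, I'll press its near face symmetrically with half-closed fingertips, which also measures its height.

Run:
```python
from h import *
a=-Rgoal(40)[:,2];D=np.array([.6172,.0779,.130]);R=Rgoal(40)
go(D+a*.024,R)
```

```text
turn total [-0.0002 -0.      0.0001] min rows 0.00405664814317898
shift total: before turn [-0.0384  0.0205  1.555 ] | after turn [-0.0384  0.0196  1.555 ] min rows 2.4888968213782516
```

Request:
{"method": "jog_arm", "body": {"plan": "0.6 -0.01 0.015 0.25 0 0 0;0.6 0 0 0.25 0 0 0;0.6 0 0 0.3 0 0 0;0.6 0 0 0.3 0 0 0;0.6 0 0 0.3 0 0 0;0.6 0 0 0.12 0 0 0;0.6 0 0 0 0 0 0;0.6 0 0 0 0 0 0"}}

```text
time_s: 16.55
tcp_pos: [0.5989, 0.0789, 0.1518]
eef_rot: [[-0.762, 0.066, 0.644], [0.051, 0.998, -0.043], [-0.645, -0.0, -0.764]]
ft_force: [-0.6, -0.2, 1.4]
grip_width: 0.601
grasp_force: 0.0
```

Request:
{"method": "jog_arm", "body": {"plan": "0.6 0 0 0.025 0 0 0;0.6 0 0 0.025 0 0 0;0.6 0 0 0 0 0 0"}}

```text
time_s: 16.85
tcp_pos: [0.6018, 0.0788, 0.1498]
eef_rot: [[-0.761, 0.066, 0.645], [0.051, 0.998, -0.043], [-0.647, 0.0, -0.763]]
ft_force: [0.7, -0.8, -0.4]
grip_width: 0.601
grasp_force: 0.0
```

Request:
{"method": "jog_arm", "body": {"plan": "0.6 0 0 0.025 0 0 0;0.6 0 0 0 0 0 0"}}

```text
time_s: 17.05
tcp_pos: [0.6029, 0.0787, 0.1474]
eef_rot: [[-0.762, 0.066, 0.644], [0.051, 0.998, -0.043], [-0.646, 0.0, -0.764]]
ft_force: [-0.1, -0.6, 0.2]
grip_width: 0.596
grasp_force: 0.0
```

Request:
{"method": "jog_arm", "body": {"plan": "0.6 0 0 0.012 0 0 0;0.6 0 0 0 0 0 0"}}

```text
time_s: 17.25
tcp_pos: [0.6034, 0.0786, 0.1465]
eef_rot: [[-0.762, 0.066, 0.644], [0.051, 0.998, -0.043], [-0.645, -0.0, -0.764]]
ft_force: [0.4, -0.7, -0.8]
grip_width: 0.601
grasp_force: 0.0
```

Request:
{"method": "jog_arm", "body": {"plan": "0.6 0 0 0.025 0 0 0;0.6 0 0 0.025 0 0 0;0.6 0 0 0 0 0 0"}}

```text
time_s: 17.55
tcp_pos: [0.606, 0.0784, 0.1431]
eef_rot: [[-0.762, 0.066, 0.644], [0.051, 0.998, -0.043], [-0.645, -0.0, -0.764]]
ft_force: [0.4, 0.8, -0.2]
grip_width: 0.599
grasp_force: 0.0
```

Request:
{"method": "jog_arm", "body": {"plan": "0.6 0 0 0.012 0 0 0;0.6 0 0 0 0 0 0"}}

```text
time_s: 17.75
tcp_pos: [0.6065, 0.0784, 0.1429]
eef_rot: [[-0.762, 0.066, 0.644], [0.051, 0.998, -0.043], [-0.645, -0.0, -0.764]]
ft_force: [-3.1, 0.1, 2.0]
grip_width: 0.599
grasp_force: 1.8
```

Request:
{"method": "jog_arm", "body": {"plan": "0.6 0 0 0.012 0 0 0;0.6 0 0 0 0 0 0"}}

```text
time_s: 17.95
tcp_pos: [0.6066, 0.0784, 0.1429]
eef_rot: [[-0.763, 0.066, 0.643], [0.05, 0.998, -0.043], [-0.645, -0.001, -0.764]]
ft_force: [-12.8, -0.7, 8.0]
grip_width: 0.596
grasp_force: 7.2
```

Request:
{"method": "jog_arm", "body": {"plan": "0.6 0 0 0.012 0 0 0;0.6 0 0 0 0 0 0"}}

```text
time_s: 18.15
tcp_pos: [0.6067, 0.0784, 0.1428]
eef_rot: [[-0.763, 0.066, 0.643], [0.05, 0.998, -0.043], [-0.644, -0.001, -0.765]]
ft_force: [-22.0, -0.4, 14.4]
grip_width: 0.602
grasp_force: 12.5
```

The roll is rigidly seated: stiff contact at the height expected for home, with no creep under about 25 N. Backing off.

Request:
{"method": "jog_arm", "body": {"plan": "0.6 0 0 -0.1 0 0 0;0.6 0 0 -0.3 0 0 0;0.6 0 0 -0.4 0 0 0;0.6 0 0 -0.4 0 0 0;0.6 0 0 -0.4 0 0 0;0.6 0 0 -0.3 0 0 0;0.6 0 0 0 0 0 0;0.6 0 0 0 0 0 0;0.6 0 0 0 0 0 0"}}

```text
time_s: 19.05
tcp_pos: [0.5098, 0.0847, 0.2552]
eef_rot: [[-0.764, 0.066, 0.642], [0.051, 0.998, -0.043], [-0.643, -0.0, -0.766]]
ft_force: [0.2, 0.6, 0.2]
grip_width: 0.599
grasp_force: 0.0
```

Run:
```python
from h import *
W=shot('wrist','w10');S=shot('side','s10');print(sense()["tcp_pos"],sense()["ft_force"])
a=-Rgoal(40)[:,2];D=np.array([.6172,.0779,.130]);R=Rgoal(40)
im=W["image"];m=(im.max(2)<65).astype(np.uint8)*255
cs,_=cv2.findContours(m,cv2.RETR_EXTERNAL,cv2.CHAIN_APPROX_NONE)
for c in cs:
    if cv2.contourArea(c)>1500 and np.linalg.norm(c[:,0].mean(0)-proj(W,D+a*.018)[0])<40:
        for h in(.009,.018,.028):
            Q=[]
            for u in c[:,0]:
                o,v=ray(W,u);P=D+a*h;Q.append((R.T@(o+v*((P-o)@a)/(v@a)-D)*1e3)[:2])
            e=cv2.fitEllipse(np.array(Q,np.float32));print(h,np.round(e[0],1),np.round(e[1],1))
# side: compare s10 with pre-thread s0 for bystanders
d=cv2.absdiff(S["image"],load("side0.npz")["image"]).max(2)
for n,(u,v) in dict(yellow=(213,168),jar=(229,210),marker=(314,224)).items(): print(n,(d[v-15:v+15,u-15:u+15]>40).mean())
```

```text
[0.50969158 0.08462296 0.25473457] [-0.99804183  0.33690925 -0.96792249]
0.009 [ 1.7 -0.2] [65.3 68. ]
0.018 [ 4.  -0.2] [63.4 65.9]
0.028 [ 6.6 -0.2] [61.2 63.7]
yellow 0.0
jar 0.0
marker 0.6222222222222222
```

```bash
python3 -c "
from workcell import workorder
print(workorder.sign_off())"
```

```text
the job is handed in; nothing more can be done
None
```

The black roll is threaded on the spindle and pressed firmly against the backing disc, then released; the job was handed in at about 19 s of the 64 s limit, with the yellow roll and jar unmoved in the images and the marker's last check inconclusive because its patch of the final side picture had changed, probably the arm in the way.

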